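# Roll a vacuum pump past its stiff point and restart it

### The arm

A 6-joint arm with a two-finger parallel gripper is mounted at the origin on the work surface. World frame = base frame: x ahead of the robot, y to its left, z up, the work surface at z = 0. Lengths are in m, angles in degrees, forces in N, time in s.
With the tool pointing down it reaches from about 0.375 to 0.975 m from the base axis. Payload 3.8 kg.
Tool frame: the origin (TCP) lies between the finger pads; the fingertips stand 8 mm ahead of it and the grasp point (between the pads) lies 11 mm behind it; z points along the fingers, y is the line along which they close (so a half turn about z gives the same grasp; the last joint's range is limited). The gripper opens to 88 mm and grips with 3 to 60 N. Pads are 18 mm wide; open, the fingers measure 123 mm over their backs; the gripper's body (75 mm by 187 mm) begins 45 mm behind the grasp point.
Start: joints at [65.724, 15.12, 91.902, -0, 72.978, -2.114], TCP at [0.255, 0.625, 0.247] pointing down, gripper open.
Joint ranges: [-150.88, 150.88], [-54.13, 125.18], [17.81, 147.31], [-75.09, 255.09], [0, 152.58], [-146.25, 146.25]. Speed limits (degrees/s): [147.25, 147.25, 180, 180, 180, 180].

### API

Orientations are given as [roll, pitch, yaw] about the fixed x, y, z axes, in that order (R = Rz(yaw) Ry(pitch) Rx(roll)).
In Python, from station import status, vision, order gives the robot as it stands. The module is installed in compiled form; this text tells all that it offers.
- The arm moves only by the tool apply_moves, never from a script. Its argument "deltas" is a list of rows, each an object with "translation": the shift along the tool's x, y, z normalised to -1 to 1, where 1 is 0.3 m, a list of three; "rot": the turn, a rotation vector about the tool's x, y, z normalised to -1 to 1, where 1 is pi/4 rad, a list of three; "jaw": the closure, from -1 (fully open) to 1 (shut). A call has 1 to 5 rows; each row shifts and turns the commanded pose from where the row before left it, along the tool's axes as they then stand; what a row does not reach is not made up. A row lasts 1/12 s, in which the tool goes at most 41.7 mm and 7.16 degrees, less where a joint would pass 70% of its speed; a pose out of reach is approached as far as the arm can. A call with a number of a shift or a turn outside -1 to 1 is refused whole. A call with a gripper value outside its range is refused whole. The fingers move at their own pace and stop on an object; "newtons" is the grip in N (left out, the last holds). Time passes only in rows, so rows that do not move let the fingers close. It gives the time, the measured TCP pose, the force, the opening and the grip force at its end, in the units of the state.
- status.state(): the state, without advancing time (a new reading comes with each control period).
- vision.camera(name): name is "side" or "top"; returns (picture, depth): 420x560x3 uint8, blue, green, red; 420x560 float32, m along the optical axis (not along the pixel's ray), 0 where there is no reading.
- vision.camera_model(name): a dict with "K" (3x3 intrinsics, pixels), "xyz" and "rotation" of the camera in the world. Camera axes: x right, y down, z forward; pixel columns grow to the right and rows downward; lengths in m; the calibration is good to about 2 mm. A picture is of the moment at which its call begins. camera_model takes no time and is no camera call.
- order.sign_off(): hands the job in; it is judged then, once.
The state is a dict: "time": time; "joint_pos": joint angles; "qvel": joint speeds; "joint_efforts": joint torques, N m; "tool_pos": TCP position; "eef_rot": TCP orientation; "ft_force": force on the tool from outside, world axes, zero at the start; "wrist_torque": the same for the moment, N m; "finger_gap": opening from 0.0 (shut) to 1.0 (fully open); "finger_force": force on a finger pad.
Only numpy, scipy, OpenCV 4.12 (cv2) and the standard library are available. Lean on these libraries where they do the work, as an engineer would, in place of code of your own. Each camera call takes 0.05 s, during which the arm holds its last target. There are 200 camera calls.

### The job

The bench vacuum pump has stalled against its compression: take the orange handle on the flywheel and turn the wheel slowly clockwise (seen from above) until the resistance has built up, peaked and fallen off again, and stop just past the dead point, before the wheel wants to run on by itself. Then let go of the handle and press the green button gently but fully down and release it. Do not press green before that, never press the red button, and leave the other things on the bench where they are.

Things in the scene. Friction and masses are not known exactly. Their poses are not given: they have to be found in the camera images.
- wheel_centre (a point): Centre of the flywheel's top face, on its upright axis: a dark steel disc 200 mm across, 22 mm thick, with a bright rim, on a round blue pump casing with aluminium fins. The top face is 122 mm above the bench; the hub nut stands 11 mm above it. z points up. How far the wheel must turn differs each time (2 to 4.6 rad clockwise) and cannot be seen.
- handle_mid (a point): Middle of the orange crank handle, an upright round grip 24 mm across and 50 mm tall (25 mm above and below this point; foot 5 mm above the wheel's top face), 70 mm from the wheel's axis. It spins freely on its pin, so a gripper can hold it from above and keep its own heading while carrying it round the circle.
- flywheel: The flywheel, origin on its axis at its underside, z up. Push along the circle at the handle, moving (standing still): under 1 N in a free play of up to 2.2 rad; 7 (5) N once it takes up the crank; peak 12 (8.5) N about 1.05 rad before the dead point; 5 (3) N at it; 3 (1.8) N 0.15 rad past; nil about 0.4 rad past, where the crank starts to run on by itself. Left before that it stays put.
- valve (a joint): Stem of a valve hidden inside the pump, driven by the crank: 0.0005 m at the dead point, 0.0006 m at 0.4 rad past it. The noise of the reading is larger than this movement, so it is no guide: go by the resistance. The crank is to be left 0 to 0.4 rad past the dead point.
- go_top (a point): Centre of the top of the green push button, 32 mm across, 63 mm above the bench, on a grey switch box 80 x 80 x 45 mm that is fixed to the bench; pressed straight down 6 mm with about 5 N. The green and the red box may be on either side of the pump.
- go_box: The fixed grey switch box that carries the green button, origin at the centre of its underside.
- go (a joint): Travel of the green button, 0 m released, 0.006 m fully down; it springs back.
- halt_top (a point): Centre of the top of the red push button, same size and box as the green one. Not to be pressed.
- halt (a joint): Travel of the red button, 0 m released, 0.006 m fully down.
- screwdriver: Loose screwdriver lying on the bench, near the robot; bystander.
- spanner: Loose spanner lying on the bench, near the robot; bystander.
- board: Loose green circuit board, 90 x 130 mm, 16 mm high, beyond the pump; bystander.
- meter: Loose yellow multimeter, 75 x 140 x 41 mm, beyond the pump; bystander.
- grease: Loose jar of grease, 60 mm across, 70 mm tall; bystander.
- pencup: Loose orange plastic cup, 72 mm across, 95 mm tall; bystander.
- tray: Loose open blue parts tray, 120 x 100 x 50 mm, at the left; bystander.
- carton: Loose cardboard box, 140 x 100 x 70 mm, at the right; bystander.
Things that resemble listed ones, but are neither listed nor needed, are in the scene too. What is shaped like the go_box but pink or turquoise is not meant.

How it is judged:
By the outcome, as a careful person would: the job done as asked, in the order asked, and still so for the second after the job is handed in, with the robot touching nothing.
It also fails if it takes over 72 s, if anything falls off the work surface, if the arm or the gripper's body presses on something with over 40 N, if the wrist force passes 120 N, or if a joint passes its speed limit or range.

## Working session

There is one attempt and no reset: what is moved stays moved. The work goes in short steps, Python scripts to look and compute and a tool call to move; the robot and the scene stay as the last step left them, time stands still between calls to the robot, and variables do not carry over. Pictures are saved under pics/ and viewed, at most 10 in all, crops included, and the job is handed in when it is done.

Besides the shell and the picture viewer there is one more tool, called after "Request:" as a command line: name --argument value ..., lists and objects as JSON in quotes. apply_moves: Moves the arm, as the interface text tells. Scaled input: -1 to 1 covers 0.3 m each way for a shift and pi/4 rad each way for a turn. Its arguments: {"type":"object","properties":{"deltas":{"type":"array"},"newtons":{"type":"number"}},"required":["deltas"]}

```bash
mkdir -p pics
cat > h.py <<'E'
import numpy as np,cv2
from station import status,vision,order
def px(name,d,pts):
    m=vision.camera_model(name);K=np.array(m["K"]);R=np.array(m["rotation"]);t=np.array(m["xyz"])
    o=[]
    for u,v in pts:
        p=d[v-1:v+2,u-1:u+2];z=np.median(p[p>0]) if (p>0).any() else 0
        o.append(R@(np.linalg.inv(K)@[u,v,1]*z)+t)
    return np.round(o,4)
E
python3 - <<'E'
from h import *
print(status.state())
for n in("top","side"):
    c,d=vision.camera(n);cv2.imwrite(f"pics/{n}1.png",c);np.save(n+"1.npy",d);print(vision.camera_model(n))
E
```

```text
{'time': 0.0, 'joint_pos': array([ 6.57239347e+01,  1.51678574e+01,  9.19791708e+01,  5.38657744e-04,
        7.29795852e+01, -2.11315888e+00]), 'qvel': array([-0.0143055 ,  0.04485693,  0.00258766,  0.00256305, -0.06581772,
        0.0500248 ]), 'joint_efforts': array([ 2.46275202e-03, -5.02116001e+01, -3.56879711e+01,  7.28382426e-02,
        2.94612232e-02, -1.62667079e-04]), 'tool_pos': array([0.25434135, 0.62450316, 0.24542295]), 'eef_rot': array([-1.79873492e+02, -5.18300515e-03,  1.57836930e+02]), 'ft_force': array([-0.43560941,  0.32257249, -0.08820556]), 'wrist_torque': array([ 0.0094524 ,  0.05925019, -0.03786521]), 'finger_force': 0.0, 'finger_gap': 0.9969843760641891}
{'K': array([[459.33483291,   0.        , 286.57436028],
       [  0.        , 459.33483291, 209.46142785],
       [  0.        ,   0.        ,   1.        ]]), 'xyz': array([ 0.45903348, -0.01634753,  1.49624385]), 'rotation': array([-1.74994546e+02, -1.24412170e-01, -8.96297968e+01])}
{'K': array([[517.83270888,   0.        , 272.90107334],
       [  0.        , 517.83270888, 209.0075153 ],
       [  0.        ,   0.        ,   1.        ]]), 'xyz': array([0.27907301, 1.21344432, 1.34466341]), 'rotation': array([-133.91669732,    0.66098436, -167.33947423])}
```

View pics/top1.png

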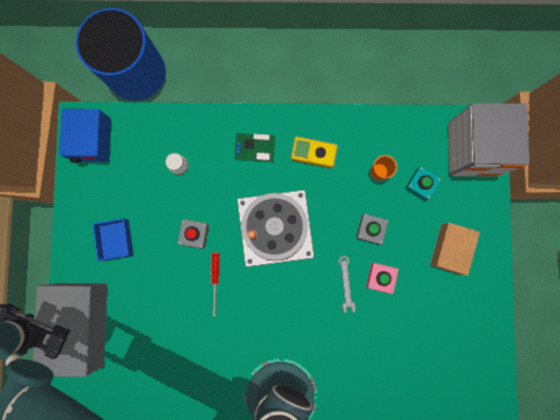

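View pics/side1.png

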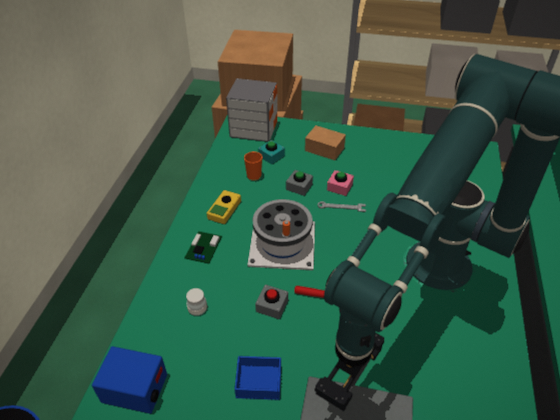

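The top view shows the hub at about (275,227), the orange handle at (252,235), green on the grey box at (374,229) and red at (192,234). The turquoise and pink boxes are decoys.

```bash
sed -i 's/R=np.array(m\["rotation"\])/R=Rotation.from_euler("xyz",m["rotation"],degrees=True).as_matrix()/; 1a from scipy.spatial.transform import Rotation' h.py
cat >> h.py <<'E'
def world(name,d):
    m=vision.camera_model(name);K=np.array(m["K"]);R=Rotation.from_euler("xyz",m["rotation"],degrees=True).as_matrix();t=np.array(m["xyz"])
    v,u=np.indices(d.shape)
    return (np.stack([(u-K[0,2])/K[0,0]*d,(v-K[1,2])/K[1,1]*d,d],-1)@R.T)+t
E
python3 - <<'E'
from h import *
for n,b in(("top",dict(wheel=(235,185,315,270),green=(355,210,390,248),red=(178,218,210,250))),("side",dict(wheel=(245,195,320,265),green=(285,165,315,195)))):
    c=cv2.imread(f"pics/{n}1.png");d=np.load(n+"1.npy");W=world(n,d);h=cv2.cvtColor(c,cv2.COLOR_BGR2HSV)
    for k,(a,e,f,g) in b.items():
        w=W[e:g,a:f].reshape(-1,3);H=h[e:g,a:f].reshape(-1,3)
        z=w[:,2]
        if k=="wheel":
            m=(z>.115)&(z<.13);q=w[m];print(n,"disc",len(q),(np.percentile(q,1,0)+np.percentile(q,99,0))/2,np.ptp(q,0),cv2.minEnclosingCircle(q[:,:2].astype(np.float32)))
            m=(H[:,0]<15)&(H[:,1]>130)&(H[:,2]>100);q=w[m];print("handle",len(q),np.median(q,0),q.min(0),q.max(0)); q=q[q[:,2]>.165];print("top",len(q),q.mean(0) if len(q) else 0)
        else:
            hu=(H[:,0]>50)&(H[:,0]<75) if k=="green" else ((H[:,0]<8)|(H[:,0]>172))
            m=(z>.057)&(z<.07)&hu&(H[:,1]>100);q=w[m];print(n,k,len(q),q.mean(0) if len(q) else 0)
            m=(z>.038)&(z<.07);q=w[m];print(" box",len(q),cv2.minAreaRect(q[:,:2].astype(np.float32)))
E
```

```text
top disc 3329 [0.52996502 0.0187366  0.12232181] [0.19846526 0.19833898 0.01484032] ((0.5299900770187378, 0.018393414095044136), 0.09997861087322235)
handle 42 [0.50322637 0.0806226  0.17564321] [0.49217938 0.07215797 0.12445663] [0.51689667 0.09323518 0.18222962]
top 34 [0.50415036 0.08225104 0.17555337]
top green 77 [ 0.52781496 -0.29023372  0.0652332 ]
 box 621 ((0.5273029208183289, -0.2908901870250702), (0.0807873085141182, 0.07997351884841919), 74.76606750488281)
top red 86 [0.5082709  0.27923067 0.06502812]
 box 618 ((0.5084139108657837, 0.27935612201690674), (0.08085820823907852, 0.07939651608467102), 80.85643005371094)
side disc 1896 [0.53089477 0.0241449  0.12235808] [0.19832609 0.20652879 0.01475307] ((0.5317537188529968, 0.02155909687280655), 0.10466387867927551)
handle 62 [0.50305738 0.09529494 0.16720711] [0.27907301 0.02750032 0.122451  ] [0.5249182  1.21344432 1.34466341]
top 33 [0.49649622 0.12671634 0.20990791]
side green 44 [ 0.52787627 -0.2832741   0.06497517]
 box 294 ((0.5285508632659912, -0.2832770347595215), (0.09221270680427551, 0.0842532366514206), 72.4814682006836)
```

Run:
```python
from h import *
c=cv2.imread("pics/top1.png")[180:275,170:400];cv2.imwrite("pics/crop.png",cv2.resize(c,None,fx=3.4,fy=3.4,interpolation=cv2.INTER_CUBIC))
```

```text
(no output)
```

View pics/crop.png

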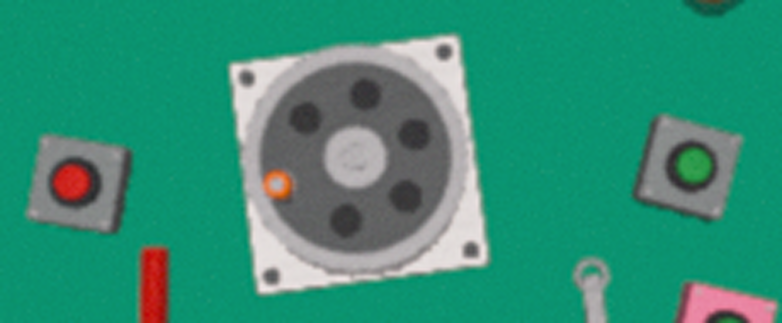

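The enlarged crop confirms the layout: handle at the left of the hub, green on the plain grey box at the right. I measured the wheel centre at about (0.530, 0.0185), the handle at (0.504, 0.0825) and green at (0.528, -0.290). First I square the tool to yaw 180 and travel above the handle.

Request:
apply_moves --deltas '[{"translation": [0,0,0],"rot": [0,0,-0.123],"jaw": -1},{"translation": [0,0,0],"rot": [0,0,-0.123],"jaw": -1},{"translation": [0,0,0],"rot": [0,0,-0.123],"jaw": -1},{"translation": [0,0,0],"rot": [0,0,-0.123],"jaw": -1},{"translation": [0,0,0],"rot": [0,0,0],"jaw": -1}]'

```text
time: 0.52
tool_pos: [0.2544, 0.6247, 0.2459]
eef_rot: [-179.9, -0.0, -179.9]
ft_force: [-0.2, 0.1, -0.4]
finger_gap: 1.004
finger_force: 0.0
```

Request:
apply_moves --deltas '[{"translation": [-0.0556,-0.12,0],"rot": [0,0,0],"jaw": -1},{"translation": [-0.0556,-0.12,0],"rot": [0,0,0],"jaw": -1},{"translation": [-0.0556,-0.12,0],"rot": [0,0,0],"jaw": -1},{"translation": [-0.0556,-0.12,0],"rot": [0,0,0],"jaw": -1},{"translation": [-0.0556,-0.12,0],"rot": [0,0,0],"jaw": -1}]'

```text
time: 0.93
tool_pos: [0.3381, 0.4433, 0.2463]
eef_rot: [-180.0, -0.0, 179.8]
ft_force: [1.0, 0.1, 1.0]
finger_gap: 0.999
finger_force: 0.0
```

Request:
apply_moves --deltas '[{"translation": [-0.0556,-0.12,0],"rot": [0,0,0],"jaw": -1},{"translation": [-0.0556,-0.12,0],"rot": [0,0,0],"jaw": -1},{"translation": [-0.0556,-0.12,0],"rot": [0,0,0],"jaw": -1},{"translation": [-0.0556,-0.12,0],"rot": [0,0,0],"jaw": -1},{"translation": [0,0,0],"rot": [0,0,0],"jaw": -1}]'

```text
time: 1.35
tool_pos: [0.4067, 0.2956, 0.2465]
eef_rot: [-179.8, 0.1, 179.5]
ft_force: [0.1, 0.6, -0.6]
finger_gap: 1.0
finger_force: 0.0
```

Request:
apply_moves --deltas '[{"translation": [-0.0542,-0.118,0],"rot": [0,0,0],"jaw": -1},{"translation": [-0.0542,-0.118,0],"rot": [0,0,0],"jaw": -1},{"translation": [-0.0542,-0.118,0],"rot": [0,0,0],"jaw": -1},{"translation": [-0.0542,-0.118,0],"rot": [0,0,0],"jaw": -1},{"translation": [-0.0542,-0.118,0],"rot": [0,0,0],"jaw": -1}]'

```text
time: 1.77
tool_pos: [0.4861, 0.123, 0.2467]
eef_rot: [180.0, 0.0, 179.9]
ft_force: [0.8, 0.4, -0.5]
finger_gap: 0.996
finger_force: 0.0
```

Request:
apply_moves --deltas '[{"translation": [-0.0542,-0.118,0],"rot": [0,0,0],"jaw": -1},{"translation": [0,0,0],"rot": [0,0,0],"jaw": -1},{"translation": [0,0,0],"rot": [0,0,0],"jaw": -1}]'

```text
time: 2.02
tool_pos: [0.5025, 0.0875, 0.2464]
eef_rot: [180.0, -0.0, 179.6]
ft_force: [0.4, 0.6, 0.5]
finger_gap: 1.0
finger_force: 0.0
```

Run:
```python
from h import *
c,d=vision.camera("side");cv2.imwrite("pics/s2.png",cv2.resize(c[130:290,200:410],None,fx=3.5,fy=3.5,interpolation=cv2.INTER_CUBIC))
s=status.state();print(s["tool_pos"],s["eef_rot"],s["joint_pos"])
```

```text
[0.50198832 0.08866555 0.24638914] [ 1.79958700e+02 -5.44956479e-02  1.79773246e+02] [ 7.18562951e+00 -2.89795642e+00  1.11771814e+02  5.06969174e-02
  7.11748616e+01 -8.26039764e+01]
```

View pics/s2.png

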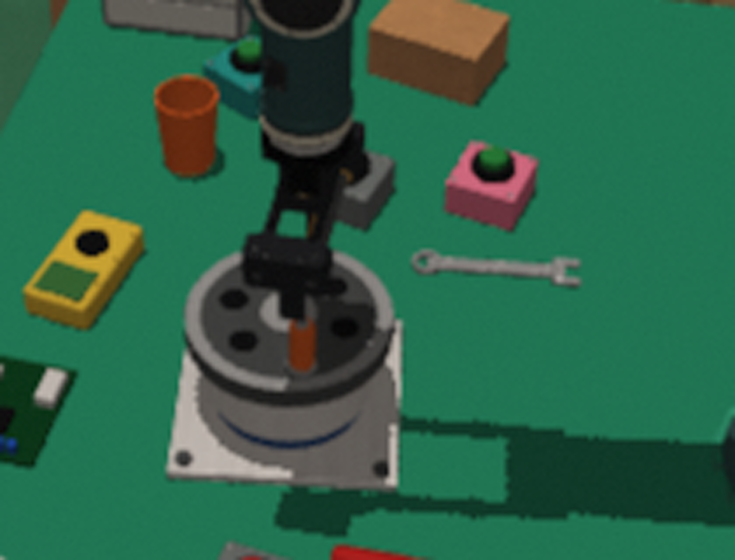

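The gripper hangs straight over the handle (handle in the crop at about (302,345)), with its fingers clear. I correct a few mm, descend and close.

Request:
apply_moves --deltas '[{"translation": [-0.0067,-0.018,0],"rot": [0,0,0],"jaw": -1},{"translation": [0,0,0.0858],"rot": [0,0,0],"jaw": -1},{"translation": [0,0,0.0858],"rot": [0,0,0],"jaw": -1},{"translation": [0,0,0.0858],"rot": [0,0,0],"jaw": -1},{"translation": [0,0,0.0858],"rot": [0,0,0],"jaw": -1}]'

```text
time: 2.48
tool_pos: [0.5037, 0.0849, 0.143]
eef_rot: [180.0, 0.0, -179.9]
ft_force: [0.1, -1.0, -0.5]
finger_gap: 0.996
finger_force: 0.0
```

Request:
apply_moves --deltas '[{"translation": [0,0,0],"rot": [0,0,0],"jaw": -1},{"translation": [0,0,0],"rot": [0,0,0],"jaw": 1},{"translation": [0,0,0],"rot": [0,0,0],"jaw": 1},{"translation": [0,0,0],"rot": [0,0,0],"jaw": 1},{"translation": [0,0,0],"rot": [0,0,0],"jaw": 1}]' --newtons 30

```text
time: 2.9
tool_pos: [0.5056, 0.0837, 0.1459]
eef_rot: [180.0, 0.2, -180.0]
ft_force: [0.9, -0.3, 0.1]
finger_gap: 0.723
finger_force: 0.0
```

Request:
apply_moves --deltas '[{"translation": [0,0,0],"rot": [0,0,0],"jaw": 1},{"translation": [0,0,0],"rot": [0,0,0],"jaw": 1},{"translation": [0,0,0],"rot": [0,0,0],"jaw": 1},{"translation": [0,0,0],"rot": [0,0,0],"jaw": 1},{"translation": [0,0,0],"rot": [0,0,0],"jaw": 1}]'

```text
time: 3.32
tool_pos: [0.5041, 0.0831, 0.1438]
eef_rot: [180.0, 0.0, 180.0]
ft_force: [0.7, 0.3, -0.1]
finger_gap: 0.34
finger_force: 0.0
```

Run:
```python
from h import *
for i in range(5):
    vision.camera("side");s=status.state();print(s["time"],s["tool_pos"],s["ft_force"],s["finger_gap"],s["finger_force"])
```

```text
3.3667 [0.50416085 0.08374212 0.1439071 ] [-1.61848017  7.72314775  3.48411034] 0.295614901092248 4.070425228501335
3.4167 [0.50395771 0.08429561 0.14399248] [-1.44900842  2.619878    1.64725534] 0.26257949465741404 29.987414376810193
3.4667 [0.50363161 0.08422746 0.14384562] [-1.89656756  3.63465962  3.1952923 ] 0.2599198668184969 29.964407617226243
3.5167 [0.50365002 0.08419618 0.14389851] [-1.95307282  4.27789785  2.60621245] 0.2611381131967813 29.963918309658766
3.5667 [0.50366284 0.08422395 0.14389526] [-2.30072204  5.53463425  2.13434669] 0.2654873522862752 29.96355595998466
```

```bash
cat >> h.py <<'E'
C=np.array([.530,.0195])
def tan(p,f):
    o=np.array(p[:2])-C;th=np.arctan2(o[1],o[0]);t=np.array([np.sin(th),-np.cos(th)]);u=o/np.hypot(*o)
    return (round(float((1.955-th)%(2*np.pi)),2),"res",round(float(-t@f[:2]),1),"rad",round(float(u@f[:2]),1),"r",round(float(np.hypot(*o)),4))
E
python3 - <<'E'
import numpy as np
for i in range(24):
    m=1.955-.2*i-.1;print(i,round(.2*i,1),"[%.4f, %.4f, 0]"%(-.00932*np.sin(m),-.00932*np.cos(m)))
E
```

```text
0 0.0 [-0.0089, 0.0026, 0]
1 0.2 [-0.0093, 0.0008, 0]
2 0.4 [-0.0093, -0.0011, 0]
3 0.6 [-0.0089, -0.0029, 0]
4 0.8 [-0.0081, -0.0046, 0]
5 1.0 [-0.0070, -0.0061, 0]
6 1.2 [-0.0057, -0.0074, 0]
7 1.4 [-0.0041, -0.0084, 0]
8 1.6 [-0.0024, -0.0090, 0]
9 1.8 [-0.0005, -0.0093, 0]
10 2.0 [0.0013, -0.0092, 0]
11 2.2 [0.0032, -0.0088, 0]
12 2.4 [0.0048, -0.0080, 0]
13 2.6 [0.0063, -0.0069, 0]
14 2.8 [0.0076, -0.0055, 0]
15 3.0 [0.0085, -0.0038, 0]
16 3.2 [0.0091, -0.0021, 0]
17 3.4 [0.0093, -0.0002, 0]
18 3.6 [0.0092, 0.0016, 0]
19 3.8 [0.0087, 0.0034, 0]
20 4.0 [0.0078, 0.0051, 0]
21 4.2 [0.0067, 0.0065, 0]
22 4.4 [0.0052, 0.0077, 0]
23 4.6 [0.0036, 0.0086, 0]
```

Request:
apply_moves --deltas '[{"translation": [-0.0089,0.0026,0],"rot": [0,0,0],"jaw": 1},{"translation": [-0.0089,0.0026,0],"rot": [0,0,0],"jaw": 1},{"translation": [-0.0089,0.0026,0],"rot": [0,0,0],"jaw": 1},{"translation": [-0.0089,0.0026,0],"rot": [0,0,0],"jaw": 1},{"translation": [-0.0089,0.0026,0],"rot": [0,0,0],"jaw": 1}]'

```text
time: 3.98
tool_pos: [0.5173, 0.0887, 0.144]
eef_rot: [179.8, -0.0, 179.9]
ft_force: [-1.1, 5.8, 1.8]
finger_gap: 0.26
finger_force: 30.0
```

Request:
apply_moves --deltas '[{"translation": [-0.0093,0.0008,0],"rot": [0,0,0],"jaw": 1},{"translation": [-0.0093,0.0008,0],"rot": [0,0,0],"jaw": 1},{"translation": [-0.0093,0.0008,0],"rot": [0,0,0],"jaw": 1},{"translation": [-0.0093,0.0008,0],"rot": [0,0,0],"jaw": 1},{"translation": [-0.0093,0.0008,0],"rot": [0,0,0],"jaw": 1}]'

```text
time: 4.4
tool_pos: [0.5317, 0.0903, 0.1441]
eef_rot: [179.8, 0.0, 179.9]
ft_force: [-1.4, 6.9, 2.0]
finger_gap: 0.261
finger_force: 30.0
```

Request:
apply_moves --deltas '[{"translation": [-0.0093,-0.0011,0],"rot": [0,0,0],"jaw": 1},{"translation": [-0.0093,-0.0011,0],"rot": [0,0,0],"jaw": 1},{"translation": [-0.0093,-0.0011,0],"rot": [0,0,0],"jaw": 1},{"translation": [-0.0093,-0.0011,0],"rot": [0,0,0],"jaw": 1},{"translation": [-0.0093,-0.0011,0],"rot": [0,0,0],"jaw": 1}]'

```text
time: 4.82
tool_pos: [0.5463, 0.0889, 0.1442]
eef_rot: [179.8, 0.1, 179.9]
ft_force: [1.2, 8.0, -0.2]
finger_gap: 0.257
finger_force: 30.0
```

Request:
apply_moves --deltas '[{"translation": [-0.0089,-0.0029,0],"rot": [0,0,0],"jaw": 1},{"translation": [-0.0089,-0.0029,0],"rot": [0,0,0],"jaw": 1},{"translation": [-0.0089,-0.0029,0],"rot": [0,0,0],"jaw": 1},{"translation": [-0.0089,-0.0029,0],"rot": [0,0,0],"jaw": 1},{"translation": [-0.0089,-0.0029,0],"rot": [0,0,0],"jaw": 1}]'

```text
time: 5.23
tool_pos: [0.5603, 0.0844, 0.1443]
eef_rot: [179.8, 0.2, 179.9]
ft_force: [2.9, 7.3, -0.2]
finger_gap: 0.264
finger_force: 30.0
```

Request:
apply_moves --deltas '[{"translation": [-0.0086,-0.0037,0],"rot": [0,0,0],"jaw": 1},{"translation": [-0.0086,-0.0037,0],"rot": [0,0,0],"jaw": 1},{"translation": [-0.0086,-0.0037,0],"rot": [0,0,0],"jaw": 1},{"translation": [-0.0086,-0.0037,0],"rot": [0,0,0],"jaw": 1},{"translation": [-0.0086,-0.0037,0],"rot": [0,0,0],"jaw": 1}]'

```text
time: 5.65
tool_pos: [0.5728, 0.0777, 0.1441]
eef_rot: [179.9, 0.1, 180.0]
ft_force: [2.2, 3.0, -0.2]
finger_gap: 0.263
finger_force: 30.0
```

Request:
apply_moves --deltas '[{"translation": [-0.007,-0.0061,0],"rot": [0,0,0],"jaw": 1},{"translation": [-0.007,-0.0061,0],"rot": [0,0,0],"jaw": 1},{"translation": [-0.007,-0.0061,0],"rot": [0,0,0],"jaw": 1},{"translation": [-0.007,-0.0061,0],"rot": [0,0,0],"jaw": 1},{"translation": [-0.007,-0.0061,0],"rot": [0,0,0],"jaw": 1}]'

```text
time: 6.07
tool_pos: [0.5836, 0.0681, 0.1442]
eef_rot: [179.9, 0.2, 180.0]
ft_force: [3.0, 3.5, -0.3]
finger_gap: 0.262
finger_force: 30.0
```

Request:
apply_moves --deltas '[{"translation": [-0.0057,-0.0074,0],"rot": [0,0,0],"jaw": 1},{"translation": [-0.0057,-0.0074,0],"rot": [0,0,0],"jaw": 1},{"translation": [-0.0057,-0.0074,0],"rot": [0,0,0],"jaw": 1},{"translation": [-0.0057,-0.0074,0],"rot": [0,0,0],"jaw": 1},{"translation": [-0.0057,-0.0074,0],"rot": [0,0,0],"jaw": 1}]'

```text
time: 6.48
tool_pos: [0.5922, 0.0566, 0.1442]
eef_rot: [180.0, 0.2, 180.0]
ft_force: [4.4, 2.7, -1.5]
finger_gap: 0.264
finger_force: 30.0
```

Request:
apply_moves --deltas '[{"translation": [-0.0041,-0.0084,0],"rot": [0,0,0],"jaw": 1},{"translation": [-0.0041,-0.0084,0],"rot": [0,0,0],"jaw": 1},{"translation": [-0.0041,-0.0084,0],"rot": [0,0,0],"jaw": 1},{"translation": [-0.0041,-0.0084,0],"rot": [0,0,0],"jaw": 1},{"translation": [-0.0041,-0.0084,0],"rot": [0,0,0],"jaw": 1}]'

```text
time: 6.9
tool_pos: [0.5976, 0.0458, 0.1441]
eef_rot: [179.8, 0.1, 179.9]
ft_force: [2.7, 9.0, 0.5]
finger_gap: 0.261
finger_force: 30.0
```

Request:
apply_moves --deltas '[{"translation": [-0.0024,-0.009,0],"rot": [0,0,0],"jaw": 1},{"translation": [-0.0024,-0.009,0],"rot": [0,0,0],"jaw": 1},{"translation": [-0.0024,-0.009,0],"rot": [0,0,0],"jaw": 1},{"translation": [-0.0024,-0.009,0],"rot": [0,0,0],"jaw": 1},{"translation": [-0.0024,-0.009,0],"rot": [0,0,0],"jaw": 1}]'

```text
time: 7.32
tool_pos: [0.6013, 0.0325, 0.1441]
eef_rot: [179.8, 0.1, 179.9]
ft_force: [3.1, 8.4, -0.6]
finger_gap: 0.266
finger_force: 30.0
```

Request:
apply_moves --deltas '[{"translation": [-0.0005,-0.0093,0],"rot": [0,0,0],"jaw": 1},{"translation": [-0.0005,-0.0093,0],"rot": [0,0,0],"jaw": 1},{"translation": [-0.0005,-0.0093,0],"rot": [0,0,0],"jaw": 1},{"translation": [-0.0005,-0.0093,0],"rot": [0,0,0],"jaw": 1},{"translation": [-0.0005,-0.0093,0],"rot": [0,0,0],"jaw": 1}]'

```text
time: 7.73
tool_pos: [0.6023, 0.0187, 0.1441]
eef_rot: [179.8, 0.1, 179.9]
ft_force: [3.6, 9.5, -0.5]
finger_gap: 0.264
finger_force: 30.0
```

Request:
apply_moves --deltas '[{"translation": [0.0013,-0.0092,0],"rot": [0,0,0],"jaw": 1},{"translation": [0.0013,-0.0092,0],"rot": [0,0,0],"jaw": 1},{"translation": [0.0013,-0.0092,0],"rot": [0,0,0],"jaw": 1},{"translation": [0.0013,-0.0092,0],"rot": [0,0,0],"jaw": 1},{"translation": [0.0013,-0.0092,0],"rot": [0,0,0],"jaw": 1}]'

```text
time: 8.15
tool_pos: [0.6006, 0.0049, 0.1441]
eef_rot: [179.8, 0.2, 179.9]
ft_force: [4.4, 9.4, -0.4]
finger_gap: 0.263
finger_force: 30.0
```

Request:
apply_moves --deltas '[{"translation": [0.0032,-0.0088,0],"rot": [0,0,0],"jaw": 1},{"translation": [0.0032,-0.0088,0],"rot": [0,0,0],"jaw": 1},{"translation": [0.0032,-0.0088,0],"rot": [0,0,0],"jaw": 1},{"translation": [0.0032,-0.0088,0],"rot": [0,0,0],"jaw": 1},{"translation": [0.0032,-0.0088,0],"rot": [0,0,0],"jaw": 1}]'

```text
time: 8.57
tool_pos: [0.5961, -0.0083, 0.1441]
eef_rot: [179.8, 0.2, 179.9]
ft_force: [5.7, 9.8, -1.8]
finger_gap: 0.264
finger_force: 29.9
```

Request:
apply_moves --deltas '[{"translation": [0.0048,-0.008,0],"rot": [0,0,0],"jaw": 1},{"translation": [0.0048,-0.008,0],"rot": [0,0,0],"jaw": 1},{"translation": [0.0048,-0.008,0],"rot": [0,0,0],"jaw": 1},{"translation": [0.0048,-0.008,0],"rot": [0,0,0],"jaw": 1},{"translation": [0.0048,-0.008,0],"rot": [0,0,0],"jaw": 1}]'

```text
time: 8.98
tool_pos: [0.589, -0.0205, 0.1441]
eef_rot: [179.8, 0.2, 179.9]
ft_force: [6.3, 9.6, -1.8]
finger_gap: 0.267
finger_force: 29.9
```

Request:
apply_moves --deltas '[{"translation": [0.0063,-0.0069,0],"rot": [0,0,0],"jaw": 1},{"translation": [0.0063,-0.0069,0],"rot": [0,0,0],"jaw": 1},{"translation": [0.0063,-0.0069,0],"rot": [0,0,0],"jaw": 1},{"translation": [0.0063,-0.0069,0],"rot": [0,0,0],"jaw": 1},{"translation": [0.0063,-0.0069,0],"rot": [0,0,0],"jaw": 1}]'

```text
time: 9.4
tool_pos: [0.5796, -0.0311, 0.144]
eef_rot: [179.8, 0.2, 179.9]
ft_force: [6.7, 8.6, -1.5]
finger_gap: 0.267
finger_force: 29.9
```

Run:
```python
from h import *
P=np.array([[.5173,.0887],[.5317,.0903],[.5463,.0889],[.5603,.0844],[.5728,.0777],[.5836,.0681],[.5922,.0566],[.5976,.0458],[.6013,.0325],[.6023,.0187],[.6006,.0049],status.state()["tool_pos"][:2]])
a=np.linalg.lstsq(np.c_[2*P,np.ones(len(P))],(P**2).sum(1),rcond=None)[0];print(a[:2],np.sqrt(a[2]+a[:2]@a[:2]))
s=status.state();print(tan(s["tool_pos"],s["ft_force"]))
```

```text
[0.53247327 0.02045079] 0.06986872338392314
(2.75, 'res', 10.8, 'rad', -1.5, 'r', 0.0709)
```

Request:
apply_moves --deltas '[{"translation": [0.0076,-0.0055,0],"rot": [0,0,0],"jaw": 1},{"translation": [0.0076,-0.0055,0],"rot": [0,0,0],"jaw": 1},{"translation": [0.0076,-0.0055,0],"rot": [0,0,0],"jaw": 1},{"translation": [0.0076,-0.0055,0],"rot": [0,0,0],"jaw": 1},{"translation": [0.0076,-0.0055,0],"rot": [0,0,0],"jaw": 1}]'

```text
time: 9.82
tool_pos: [0.5681, -0.0397, 0.144]
eef_rot: [179.8, 0.2, 179.9]
ft_force: [6.9, 7.9, -4.0]
finger_gap: 0.267
finger_force: 29.9
```

Request:
apply_moves --deltas '[{"translation": [0.0085,-0.0038,0],"rot": [0,0,0],"jaw": 1},{"translation": [0.0085,-0.0038,0],"rot": [0,0,0],"jaw": 1},{"translation": [0.0085,-0.0038,0],"rot": [0,0,0],"jaw": 1},{"translation": [0.0085,-0.0038,0],"rot": [0,0,0],"jaw": 1},{"translation": [0.0085,-0.0038,0],"rot": [0,0,0],"jaw": 1}]'

```text
time: 10.23
tool_pos: [0.5551, -0.0458, 0.1439]
eef_rot: [179.9, 0.2, 179.9]
ft_force: [6.2, 6.5, -3.1]
finger_gap: 0.261
finger_force: 29.9
```

Request:
apply_moves --deltas '[{"translation": [0.009,-0.0016,0],"rot": [0,0,0],"jaw": 1},{"translation": [0.009,-0.0016,0],"rot": [0,0,0],"jaw": 1},{"translation": [0.009,-0.0016,0],"rot": [0,0,0],"jaw": 1}]'

```text
time: 10.48
tool_pos: [0.547, -0.0479, 0.144]
eef_rot: [180.0, 0.2, 180.0]
ft_force: [5.7, 3.5, -2.6]
finger_gap: 0.264
finger_force: 29.9
```

Request:
apply_moves --deltas '[{"translation": [0.0093,-0.0013,0],"rot": [0,0,0],"jaw": 1},{"translation": [0.0093,-0.0013,0],"rot": [0,0,0],"jaw": 1}]'

```text
time: 10.65
tool_pos: [0.5412, -0.0489, 0.144]
eef_rot: [180.0, 0.2, 180.0]
ft_force: [6.3, 2.8, -1.9]
finger_gap: 0.262
finger_force: 29.9
```

Request:
apply_moves --deltas '[{"translation": [0.0093,-0.0004,0],"rot": [0,0,0],"jaw": 1},{"translation": [0.0093,-0.0004,0],"rot": [0,0,0],"jaw": 1}]'

```text
time: 10.82
tool_pos: [0.5355, -0.0494, 0.144]
eef_rot: [-180.0, 0.2, 180.0]
ft_force: [5.3, 3.0, -1.7]
finger_gap: 0.262
finger_force: 29.9
```

Request:
apply_moves --deltas '[{"translation": [0.0093,0.0004,0],"rot": [0,0,0],"jaw": 1},{"translation": [0.0093,0.0004,0],"rot": [0,0,0],"jaw": 1}]'

```text
time: 10.98
tool_pos: [0.5295, -0.0494, 0.1439]
eef_rot: [-180.0, 0.1, 180.0]
ft_force: [3.9, 1.4, -1.0]
finger_gap: 0.261
finger_force: 29.9
```

Request:
apply_moves --deltas '[{"translation": [0.0093,0.0011,0],"rot": [0,0,0],"jaw": 1},{"translation": [0.0093,0.0011,0],"rot": [0,0,0],"jaw": 1}]'

```text
time: 11.15
tool_pos: [0.5231, -0.0488, 0.1439]
eef_rot: [-180.0, 0.0, 180.0]
ft_force: [3.9, 0.8, 0.4]
finger_gap: 0.262
finger_force: 30.0
```

Request:
apply_moves --deltas '[{"translation": [0.0091,0.0017,0],"rot": [0,0,0],"jaw": 1}]'

```text
time: 11.23
tool_pos: [0.5201, -0.0483, 0.1438]
eef_rot: [-180.0, -0.0, 180.0]
ft_force: [1.9, -0.7, 0.1]
finger_gap: 0.259
finger_force: 30.0
```

Run:
```python
from h import *
import h
h.C=np.array([.5325,.0205])
for i in range(6):
    vision.camera("side");s=status.state();print(s["time"],tan(s["tool_pos"],s["ft_force"]),s["tool_pos"],s["ft_force"])
```

```text
11.2833 (3.72, 'res', -1.3, 'rad', 1.4, 'r', 0.07) [ 0.51918903 -0.04817549  0.14369119] [-1.58323726 -1.08931617  2.50537481]
11.3333 (3.72, 'res', 0.2, 'rad', 0.5, 'r', 0.0699) [ 0.5193077  -0.04818403  0.14374622] [ 0.15784633 -0.49214599  2.23033429]
11.3833 (3.71, 'res', -0.7, 'rad', 1.4, 'r', 0.0699) [ 0.51941593 -0.04818102  0.14374761] [-0.90231626 -1.24994322  0.92933493]
11.4333 (3.71, 'res', -0.8, 'rad', 1.9, 'r', 0.0699) [ 0.51946966 -0.04819492  0.14371433] [-1.10545781 -1.71609022  2.17078724]
11.4833 (3.71, 'res', -0.4, 'rad', 2.2, 'r', 0.0699) [ 0.51957151 -0.04819826  0.14370457] [-0.79712875 -2.13573984  2.77762543]
11.5333 (3.71, 'res', -0.1, 'rad', 2.2, 'r', 0.0699) [ 0.51976607 -0.04823704  0.14373112] [-0.48934966 -2.12367562  2.58728704]
```

Resistance built up to about 11.5 N, fell through 5 N near -90° and reads about 2 N at -100°, so the crank is roughly 0.2 rad past the dead point. I let go and rise.

Request:
apply_moves --deltas '[{"translation": [0,0,0],"rot": [0,0,0],"jaw": 0},{"translation": [0,0,0],"rot": [0,0,0],"jaw": 0},{"translation": [0,0,0],"rot": [0,0,0],"jaw": 0},{"translation": [0,0,0],"rot": [0,0,0],"jaw": 0},{"translation": [0,0,0],"rot": [0,0,0],"jaw": 0}]'

```text
time: 11.95
tool_pos: [0.5203, -0.0477, 0.1435]
eef_rot: [180.0, -0.0, 180.0]
ft_force: [-0.8, 0.3, 0.8]
finger_gap: 0.498
finger_force: 0.0
```

Request:
apply_moves --deltas '[{"translation": [0,0,-0.04],"rot": [0,0,0],"jaw": 0},{"translation": [0,0,-0.085],"rot": [0,0,0],"jaw": 0},{"translation": [0,0,-0.085],"rot": [0,0,0],"jaw": 0},{"translation": [0,0,-0.085],"rot": [0,0,0],"jaw": 0},{"translation": [0,0,-0.04],"rot": [0,0,0],"jaw": 0}]'

```text
time: 12.37
tool_pos: [0.5222, -0.0481, 0.2489]
eef_rot: [-180.0, 0.3, 180.0]
ft_force: [1.4, 0.4, 0.7]
finger_gap: 0.498
finger_force: 0.0
```

Run:
```python
from h import *
c,d=vision.camera("top");cv2.imwrite("pics/t3.png",cv2.resize(c[180:275,170:400],None,fx=3.4,fy=3.4,interpolation=cv2.INTER_CUBIC))
c,d=vision.camera("side");cv2.imwrite("pics/s3.png",cv2.resize(c[130:290,200:410],None,fx=3.5,fy=3.5,interpolation=cv2.INTER_CUBIC))
s=status.state();print(s["time"],s["tool_pos"],s["eef_rot"],s["ft_force"])
```

```text
12.4667 [ 0.52242765 -0.04811622  0.24790091] [-179.9492013     0.37475005  179.98216819] [ 0.22784198  0.06188676 -0.42504185]
```

View pics/s3.png

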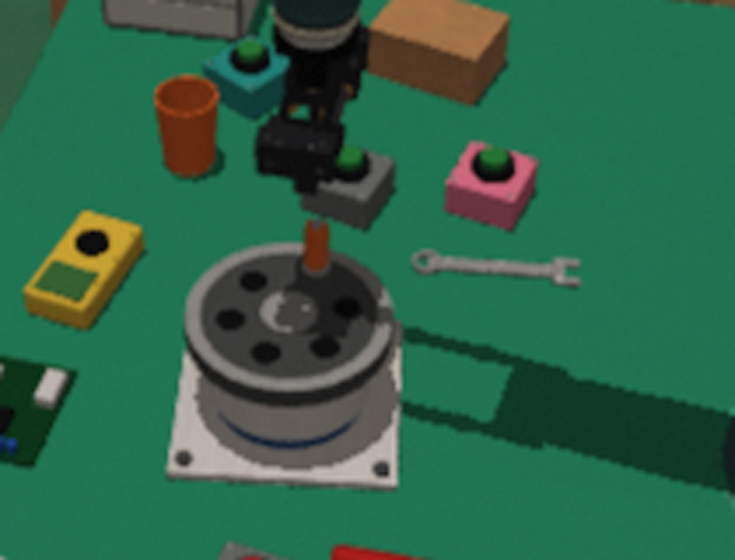

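The handle stands free at the far side (crop ~(316,245)) and the grey green box is clear at (350,175). Moving above green with closed fingers.

Request:
apply_moves --deltas '[{"translation": [-0.0042,-0.1333,0],"rot": [0,0,0],"jaw": 1},{"translation": [-0.0042,-0.1333,0],"rot": [0,0,0],"jaw": 1},{"translation": [-0.0042,-0.1333,0],"rot": [0,0,0],"jaw": 1},{"translation": [-0.0042,-0.1333,0],"rot": [0,0,0],"jaw": 1},{"translation": [-0.0042,-0.1333,0],"rot": [0,0,0],"jaw": 1}]'

```text
time: 12.88
tool_pos: [0.5255, -0.249, 0.2422]
eef_rot: [179.9, -0.1, -180.0]
ft_force: [0.3, 0.2, 0.4]
finger_gap: 0.145
finger_force: 0.0
```

Request:
apply_moves --deltas '[{"translation": [-0.0042,-0.1333,0],"rot": [0,0,0],"jaw": 1},{"translation": [0,0,0],"rot": [0,0,0],"jaw": 1},{"translation": [0,0,0],"rot": [0,0,0],"jaw": 1},{"translation": [0,0,0],"rot": [0,0,0],"jaw": 1}]'

```text
time: 13.22
tool_pos: [0.527, -0.2872, 0.2424]
eef_rot: [179.9, -0.1, 179.9]
ft_force: [0.0, 0.8, -0.6]
finger_gap: 0.004
finger_force: 0.0
```

Request:
apply_moves --deltas '[{"translation": [0,0,0.1],"rot": [0,0,0],"jaw": 1},{"translation": [0,0,0.1],"rot": [0,0,0],"jaw": 1},{"translation": [0,0,0.1],"rot": [0,0,0],"jaw": 1},{"translation": [0,0,0.1],"rot": [0,0,0],"jaw": 1},{"translation": [0,0,0],"rot": [0,0,0],"jaw": 1}]'

```text
time: 13.63
tool_pos: [0.5233, -0.283, 0.1169]
eef_rot: [179.6, -0.6, -179.9]
ft_force: [-0.8, 0.7, -0.8]
finger_gap: 0.006
finger_force: 0.0
```

Run:
```python
from h import *
c,d=vision.camera("side");cv2.imwrite("pics/s4.png",cv2.resize(c[110:270,200:410],None,fx=3.5,fy=3.5,interpolation=cv2.INTER_CUBIC))
s=status.state();print(s["time"],s["tool_pos"],s["eef_rot"],s["ft_force"],s["finger_gap"])
```

```text
13.6833 [ 0.52489832 -0.28417164  0.12012335] [ 179.71133942   -0.44945693 -179.90295609] [-0.39650753 -0.88838347 -0.18116465] 0.0035864126287455853
```

View pics/s4.png

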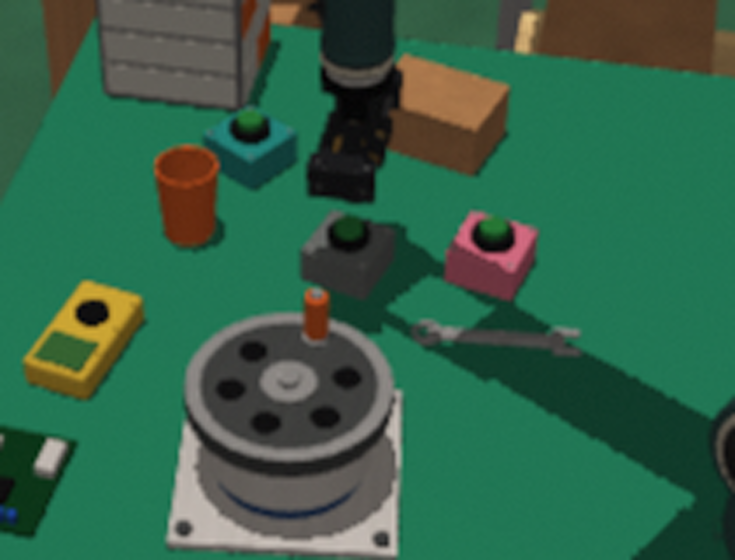

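The closed fingers are directly above the green button (crop ~(349,232)). Descending slowly.

Request:
apply_moves --deltas '[{"translation": [-0.005,-0.005,0.04],"rot": [0,0,0],"jaw": 1},{"translation": [-0.005,-0.005,0.04],"rot": [0,0,0],"jaw": 1},{"translation": [0,0,0.04],"rot": [0,0,0],"jaw": 1},{"translation": [0,0,0],"rot": [0,0,0],"jaw": 1},{"translation": [0,0,0],"rot": [0,0,0],"jaw": 1}]'

```text
time: 14.1
tool_pos: [0.5305, -0.2906, 0.0877]
eef_rot: [180.0, -0.1, 180.0]
ft_force: [-0.9, 0.3, -0.2]
finger_gap: 0.001
finger_force: 0.0
```

Request:
apply_moves --deltas '[{"translation": [0,0,0.007],"rot": [0,0,0],"jaw": 1},{"translation": [0,0,0.007],"rot": [0,0,0],"jaw": 1},{"translation": [0,0,0.007],"rot": [0,0,0],"jaw": 1},{"translation": [0,0,0.007],"rot": [0,0,0],"jaw": 1}]'

```text
time: 14.43
tool_pos: [0.5311, -0.2911, 0.0801]
eef_rot: [-180.0, 0.0, 180.0]
ft_force: [0.1, -0.6, 0.8]
finger_gap: 0.003
finger_force: 0.0
```

Request:
apply_moves --deltas '[{"translation": [0,0,0.005],"rot": [0,0,0],"jaw": 1},{"translation": [0,0,0.005],"rot": [0,0,0],"jaw": 1},{"translation": [0,0,0.005],"rot": [0,0,0],"jaw": 1},{"translation": [0,0,0.005],"rot": [0,0,0],"jaw": 1},{"translation": [0,0,0.005],"rot": [0,0,0],"jaw": 1}]'

```text
time: 14.85
tool_pos: [0.5309, -0.2908, 0.0725]
eef_rot: [-180.0, -0.0, 180.0]
ft_force: [-1.2, 0.2, 2.9]
finger_gap: 0.006
finger_force: 1.5
```

Request:
apply_moves --deltas '[{"translation": [0,0,0.004],"rot": [0,0,0],"jaw": 1},{"translation": [0,0,0.004],"rot": [0,0,0],"jaw": 1},{"translation": [0,0,0.004],"rot": [0,0,0],"jaw": 1}]'

```text
time: 15.1
tool_pos: [0.531, -0.2909, 0.0693]
eef_rot: [-180.0, 0.0, 180.0]
ft_force: [-4.8, 3.1, 14.4]
finger_gap: 0.003
finger_force: 7.8
```

Request:
apply_moves --deltas '[{"translation": [0,0,0.004],"rot": [0,0,0],"jaw": 1},{"translation": [0,0,0.004],"rot": [0,0,0],"jaw": 1}]'

```text
time: 15.27
tool_pos: [0.5311, -0.2909, 0.0691]
eef_rot: [180.0, -0.0, 180.0]
ft_force: [-9.2, 4.8, 25.1]
finger_gap: 0.002
finger_force: 12.9
```

The force rose sharply with no further travel, so the button has bottomed. Releasing.

Request:
apply_moves --deltas '[{"translation": [0,0,-0.015],"rot": [0,0,0],"jaw": 1},{"translation": [0,0,-0.03],"rot": [0,0,0],"jaw": 1},{"translation": [0,0,-0.08],"rot": [0,0,0],"jaw": 1},{"translation": [0,0,-0.1],"rot": [0,0,0],"jaw": 1},{"translation": [0,0,-0.1],"rot": [0,0,0],"jaw": 1}]'

```text
time: 15.68
tool_pos: [0.5301, -0.2903, 0.1637]
eef_rot: [179.9, -0.1, 180.0]
ft_force: [-0.0, 0.1, 0.3]
finger_gap: 0.004
finger_force: 0.0
```

Request:
apply_moves --deltas '[{"translation": [0,0,-0.1],"rot": [0,0,0],"jaw": 1},{"translation": [0,0,0],"rot": [0,0,0],"jaw": 1},{"translation": [0,0,0],"rot": [0,0,0],"jaw": 1}]'

```text
time: 15.93
tool_pos: [0.5325, -0.2917, 0.1965]
eef_rot: [-179.8, 0.3, 180.0]
ft_force: [-0.1, 0.2, -1.1]
finger_gap: 0.002
finger_force: 0.0
```

Run:
```python
from h import *
c,d=vision.camera("top");cv2.imwrite("pics/t5.png",c)
W=world("top",d)[185:270,235:315].reshape(-1,3);H=cv2.cvtColor(c,cv2.COLOR_BGR2HSV)[185:270,235:315].reshape(-1,3)
q=W[(H[:,0]<15)&(H[:,1]>130)&(H[:,2]>100)&(W[:,2]>.165)];p=q.mean(0);print(p,np.degrees(np.arctan2(p[1]-.0185,p[0]-.530)))
s=status.state();print(s["time"],s["tool_pos"],s["ft_force"])
c,d=vision.camera("side");cv2.imwrite("pics/s5.png",c)
```

```text
[ 0.51708761 -0.05024979  0.17575609] -100.6372084298766
15.9833 [ 0.53115188 -0.29094994  0.19424395] [-0.44255141 -0.34791763 -0.27143805]
```

View pics/s5.png

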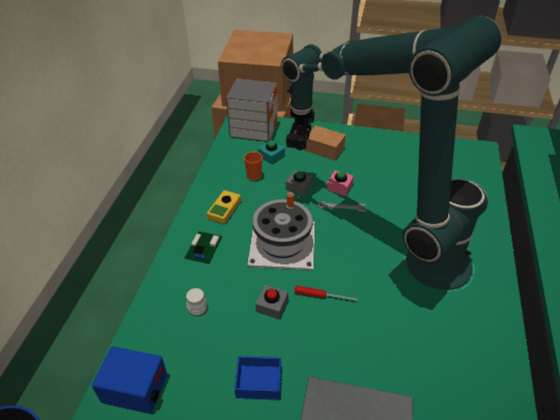

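The wheel stayed at -100.6° and everything is in place. The button bottomed about 4 mm higher than I expected, so I check whether its bezel could have blocked the fingers.

Run:
```python
from h import *
c=cv2.imread("pics/top1.png");W=world("top",np.load("top1.npy"));g=W[216:243:2,360:390:2]
print(np.round(g[...,2]*1000).astype(int))
print(c[216:243:2,360:390:2,1])
c2=cv2.imread("pics/crop.png");cv2.imwrite("pics/g.png",cv2.resize(np.hstack([c[210:246,356:392],cv2.imread("pics/side1.png")[160:196,280:316]]),None,fx=10,fy=10,interpolation=cv2.INTER_CUBIC))
```

```text
[[ 2 31 45 45 47 48 45  0  3 -3 -3 -7  4  1 -3]
 [-6 39 44 42 48 41 41 47 42 46 47 -1  5 -5 -1]
 [ 2 42 49 44 45 42 42 42 48 45 42 43 46 46  0]
 [21 44 43 40 42 58 57 63 63 51 43 51 45 43  2]
 [36 43 42 46 59 53 70 63 65 55 48 49 46 43 -1]
 [44 44 47 51 59 64 64 70 66 64 58 43 45 40 -3]
 [44 45 47 57 58 65 66 67 67 63 54 45 46 -3  1]
 [44 49 44 58 55 69 67 65 58 68 60 48 38 -8 -3]
 [45 46 44 49 51 57 70 64 61 56 40 49 45  1 -3]
 [43 36 45 49 46 61 53 58 60 54 43 43 39  1  4]
 [47 43 47 44 38 47 52 46 47 44 45 43  8  7  1]
 [42 44 46 40 49 41 45 51 44 45 46 42  6 -1  4]
 [ 3 -4  6 38 47 44 47 49 47 46 45 46  0 -4 -4]
 [ 3 -4 -4  4  0  2 21 40 40 45 42  4  3  0 -1]]
[[141  77 140 152 139 136 138 133 138 146 147 147 147 151 146]
 [129  85 136 139 140 143 138 140 139 137 133 127 140 143 148]
 [103 111 144 142 138 139 132 131 136 137 141 134 133 142 148]
 [ 83 128 142 138 124  74  55  60  75 121 137 137 137 132 142]
 [ 76 136 143 122  55  67 123 145 113  72 116 133 135 130 144]
 [ 89 139 139  83  52 137 155 157 150 111  90 134 133 128 148]
 [109 138 137  68  75 154 157 155 153 140  76 135 133 128 149]
 [129 138 138  64  64 141 160 159 156 120  76 131 129 141 147]
 [133 140 137  91  49  88 142 150 134  73 104 134 138 145 146]
 [140 138 138 131  84  46  56  65  50  91 134 138 131 148 147]
 [156 140 136 135 136 115  84  84 124 136 134 135 143 150 145]
 [ 99 124 127 137 140 136 137 136 137 135 132 131 140 143 147]
 [104 102  77  84 110 122 137 137 136 131 135 137 146 149 146]
 [145 146 143 138 110  82  82  93 118 130 158 138 148 149 143]]
```

View pics/g.png

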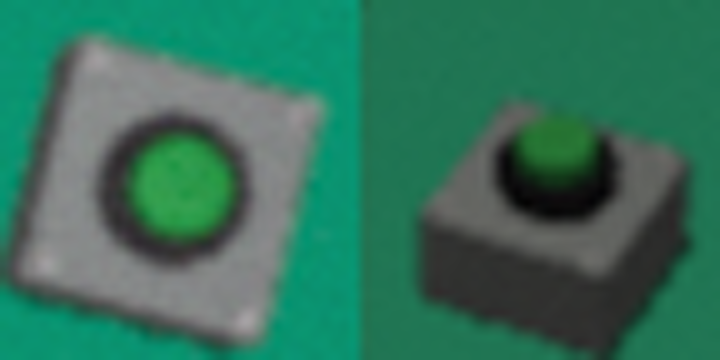

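The bezel is only about 52–55 mm high, below the pressed button top. So the hard stop was the button's own end of travel, after a soft spring stretch.

```bash
python3 -c "
from station import order
print(order.sign_off())"
```

```text
the job is handed in; nothing more can be done
None
```

I turned the wheel clockwise about 3.7 rad, to an estimated 0.2 rad past the dead point, and let go; I then pressed green to its stop (about 25 N, firmer than the 5 N it needs) and released it, did not touch red, and handed the job in at about 16 s (no verdict was returned).

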